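Push the blow-off pipe into the bench air coupling

ROBOT

A 6-joint arm with a two-finger parallel gripper is mounted at the origin on the work surface; the furniture and walls round the work are solid. World frame = base frame: x ahead of the robot, y to its left, z up, the work surface at z = 0. Lengths are in m, angles in rad, forces in N, time in s.
With the tool pointing down it reaches from about 0.425 to 0.925 m from the base axis. Payload 12.5 kg.
Tool frame: the origin (TCP) lies between the finger pads; the fingertips stand 14 mm ahead of it and the grasp point (between the pads) lies 5 mm behind it; z points along the fingers, y is the direction in which the jaws open and shut (so a half turn about z gives the same grasp; the last joint's range is limited). The gripper opens to 85 mm and grips with 20 to 120 N. Pads are 22 mm wide; open, the fingers measure 114 mm over their backs; the gripper's body (76 mm by 85 mm) begins 54 mm behind the grasp point. The pads swing forward as they close: fully open they stand 13 mm farther back than shut.
Start: joints at [0.996, 0.491, 1.559, -0, 1.092, -0.106], TCP at [0.282, 0.558, 0.245] pointing down, gripper open.
Joint ranges: [-3.1, 3.1], [-0.84, 2.19], [0.05, 2.79], [-1.13, 4.28], [0.06, 2.93], [-2.69, 2.69]. Speed limits (rad/s): [2.22, 2.22, 2.79, 3.14, 3.14, 3.14].

INTERFACE

Orientations are given as a rotation vector (axis times angle).
In Python, from rig import arm gives the robot as it stands.
- The arm moves only by the tool play_rows, never from a script. Its argument "commands" is a list that holds one entry, the list of rows, each a list of 7 numbers: the turn, a rotation vector about the world's x, y, z in degrees, then the shift along the world's x, y, z in m, then the opening, from 0 (shut) to 1 (fully open). In form: [[[rx, ry, rz, tx, ty, tz, fingers], ...]]. A call has 1 to 10 rows; each row is the pose to reach, as a shift and turn from the pose measured when the call began; what a row does not reach only later rows make up. A row lasts 1/8 s, in which the tool goes at most 62.5 mm and 10.7 degrees, less where a joint would pass 70% of its speed; a pose out of reach is approached as far as the arm can. A call with a gripper value outside its range is refused whole. The fingers move at their own pace and stop on an object; "newtons" is the grip in N (left out, the last holds). Time passes only in rows, so rows that repeat a pose let the fingers close. It gives the time, the measured TCP pose, the force and the opening at its end, in the units of the state.
- arm.get_obs(): the state, without advancing time (a new reading comes with each control period).
- arm.capture(name): name is "scene" or "top"; returns (picture, depth): 420x560x3 uint8, blue, green, red; 420x560 float32, m along the optical axis (not along the pixel's ray), 0 where there is no reading.
- arm.camera_info(name): a dict with "intrinsics" (3x3 intrinsics, pixels), "T" (4x4, takes a point from camera to world coordinates). Camera axes: x right, y down, z forward; pixel columns grow to the right and rows downward; lengths in m; the calibration is good to about 2 mm. A picture is of the moment at which its call begins. camera_info takes no time and is no camera call.
- arm.hand_in(): hands the job in, once; it reports no verdict.
The state is a dict: "time": time; "joint_pos": joint angles; "qvel": joint speeds; "tau": joint torques, N m; "ee_pos": TCP position; "orientation": TCP orientation; "contact_force": force on the tool from outside, world axes, zero at the start; "torque": the same for the moment, N m; "width": finger opening in m.
Only numpy, scipy, OpenCV 4.12 (cv2) and the standard library are available. Lean on these libraries where they do the work, as an engineer would, in place of code of your own. Each camera call takes 0.05 s, during which the arm holds its last target. There are 200 camera calls.

TASK

Take the blow-off pipe (the longer one, with the groove near its foot) out of its rest and push it foot first into the open air coupling until it is past the grip and fully home against the stop inside; push straight and firmly, but never with more than about 30 newtons. Then, still holding it, tug it straight up, gently, with about 10 newtons to prove that the coupling holds it, and let go, leaving it standing in the coupling. Leave the short stub, the label roll and the glue stick where they are.

Things in the scene. Friction and masses are not known exactly. Their poses are not given: they have to be found in the camera images.
- pipe_grip (a point): Centre of the black grip sleeve of the blow-off pipe (loose, 0.1 kg, upright in one of the rest's two holes; which one varies; may lean 0.1 rad). Round rigid aluminium tube 139 mm long, 16 mm in diameter; this point is on its axis, 103 mm above its foot. Sleeve: 24 mm in diameter, 28 mm to either side of this point; 8 mm of nozzle above it. z axis: foot to nozzle.
- stub_grip (a point): Centre of the grip of the short stub that stands in the other hole of the rest (loose, 84 mm long, 16 mm diameter, no groove, grip 24 mm in diameter and 34 mm long); this point is 66 mm above its foot. Not to be used.
- rest: Plastic rest fixed on the table, 56 x 160 x 35 mm, long side along its own y; origin at the centre of its underside. Two 19 mm holes, 25 mm deep, at y = +45 and y = -45 mm; what stands in them has its foot 10 mm above the table.
- mouth (a point): Centre of the open top of the push-in air coupling (upright, z up, 96 mm above the table). Bore vertical, 17.8 mm wide, black 34 mm collar round its mouth. Sprung jaws inside take 5 to 15 N to pass, then click into the pipe's groove. How deep jaws and stop sit cannot be seen and varies: at the hard stop the pipe's foot is 29 to 51 mm below the mouth.
- outlet: Bench air outlet screwed to the table: aluminium bar 56 x 160 mm, 26 mm high, on a 76 x 190 mm foot plate; origin at the centre of its underside, long side along its own y. The open coupling stands at y = +42 mm, a capped port (brass cap, 49 mm high, not to be used) at y = -42 mm.
- valve (a joint): How far the pipe's foot presses the sprung valve button (2.5 to 4 N) below the jaws, in m: 0 = untouched, 0.006 = at the hard stop (fully home). Let go past the grip, the pipe springs back about 2 mm until its groove bears on the jaws (0.004) and cannot be pulled out; less means not past the grip.
- label_roll: Roll of white labels, 70 mm in diameter, 39 mm high, lying loose between the rest and the outlet; origin at the centre of its underside.
- glue_stick: Glue stick, 28 mm in diameter, 94 mm high, standing loose behind the work; origin at the centre of its underside.
- pipe_foot (a point): Centre of the lower end of the blow-off pipe. The foot tapers from 9 mm diameter at its end to 16 mm over 8 mm; a ring groove (11 mm diameter) lies 12 to 20 mm above it.
There are look-alikes about, which are no part of the job. Leave any red look-alike of the part that bears pipe_grip alone.

How it is judged:
On the way, in this order (a step that is already met when the one before it is completed fails the run):
1. the pipe is pushed fully home in the coupling: the valve button is pressed to within 1 mm of its stop (value of joint valve above 0.005 m and horizontal distance between pipe_grip and mouth below 0.01 m), for 0.1 s.
2. the pipe, held, is tugged up against the grip of the coupling and stays in (its contacts with jaws and valve add up to 10 N, which a pull of about 5 N gives) (value of joint valve between 0.003 and 0.0048 m and contact force between pipe and outlet above 10 N and contact force between the fingers and pipe above 1 N), for 0.2 s.
At the end, for the whole second after the job is handed in: The pipe stands released and at rest in the coupling, held by its grip: valve button still pressed by more than 3 mm, grip centre within 10 mm of the coupling's axis, leaning less than 0.12 rad (value of joint valve above 0.003 m and horizontal distance between pipe_grip and mouth below 0.01 m and angle between pipe_grip's own z axis and vertical below 0.12 rad and linear speed of pipe below 0.02 m/s); the robot touches nothing.
It fails at once if the pipe is pushed too hard: its contact forces on the outlet (sideways ones too) add up to more than 35 N, other than in the tug (contact force between pipe and outlet above 35 N and (value of joint valve below 0.003 m or value of joint valve above 0.0045 m)).
It fails at once if in the tug or the release the contact forces of the pipe on the outlet add up to more than 50 N (contact force between pipe and outlet above 50 N).
It fails at once if the stub is moved by more than 30 mm (distance of stub_grip from where it was at the start of the episode above 0.03 m).
It fails at once if the label roll is moved by more than 30 mm (distance of label_roll from where it was at the start of the episode above 0.03 m).
It fails at once if the glue stick is moved by more than 30 mm (distance of glue_stick from where it was at the start of the episode above 0.03 m).
It also fails if it takes over 69 s, if anything falls off the work surface, if the arm or the gripper's body presses on something with over 40 N, if the wrist force passes 120 N, or if a joint passes its speed limit or range.

## Working session

There is one attempt and no reset: what is moved stays moved. The work goes in short steps, Python scripts to look and compute and a tool call to move; the robot and the scene stay as the last step left them, time stands still between calls to the robot, and variables do not carry over. Pictures are saved under pics/ and viewed, on a budget of 10 in all, crops included, one or two more only if the job needs it, and the job is handed in when it is done.

Besides the shell and the picture viewer there is one more tool, called after "Request:" by a JSON object that holds its "method" and its "body". play_rows: Moves the arm, as the interface text tells. Its arguments: {"type":"object","properties":{"commands":{"type":"array","items":{"type":"array","items":{"type":"array","items":{"type":"number"}}}},"newtons":{"type":"number"}},"required":["commands"]}

```bash
mkdir -p pics
cat > h.py <<'E'
import numpy as np, cv2
from rig import arm
def cap(n,tag):
    p,d=arm.capture(n); cv2.imwrite(f'pics/{tag}.png',p); np.save(f'pics/{tag}.npy',d)
    ci=arm.camera_info(n); np.savez(f'pics/{tag}_c.npz',K=ci["intrinsics"],T=ci["T"]); return p,d
def cloud(tag):
    d=np.load(f'pics/{tag}.npy'); c=np.load(f'pics/{tag}_c.npz'); K,T=c['K'],c['T']
    v,u=np.mgrid[:d.shape[0],:d.shape[1]]
    P=np.stack([(u-K[0,2])/K[0,0]*d,(v-K[1,2])/K[1,1]*d,d],-1)@T[:3,:3].T+T[:3,3]
    P[d==0]=np.nan; return P
E
python3 - <<'E'
from h import *
for n in('scene','top'):
    cap(n,n+'0'); c=arm.camera_info(n); print(n,np.round(c['T'],3).tolist(),np.round(c['intrinsics'],1).tolist())
o=arm.get_obs(); print(o)
E
```

```text
scene [[0.55, -0.353, 0.757, -0.082], [-0.835, -0.259, 0.486, -0.412], [0.025, -0.899, -0.437, 0.477], [0.0, 0.0, 0.0, 1.0]] [[476.9, 0.0, 281.4], [0.0, 476.9, 214.1], [0.0, 0.0, 1.0]]
top [[0.041, -0.979, 0.201, 0.406], [-0.999, -0.04, 0.008, 0.017], [0.001, -0.201, -0.98, 0.974], [0.0, 0.0, 0.0, 1.0]] [[428.4, 0.0, 281.4], [0.0, 428.4, 211.2], [0.0, 0.0, 1.0]]
{'time': 0.1, 'joint_pos': array([ 9.96373738e-01,  4.91485469e-01,  1.55938252e+00,  1.17390734e-05,
        1.09170453e+00, -1.05586482e-01]), 'qvel': array([ 0.00127578, -0.0015307 , -0.00228973, -0.00090466,  0.00132334,
       -0.00050723]), 'tau': array([ 3.84908519e-03, -6.19438720e+01, -2.62035817e+01, -7.79789980e-05,
        2.94568934e-03,  3.29327861e-05]), 'ee_pos': array([0.28227506, 0.55741987, 0.24479682]), 'orientation': array([-7.29649715e-01, -3.05533940e+00,  1.44543748e-03]), 'contact_force': array([-0.75030678,  0.57527395, -0.07785979]), 'torque': array([ 0.01704002, -0.0161229 , -0.0335884 ]), 'width': 0.08549442078355071}
```

View pics/scene0.png

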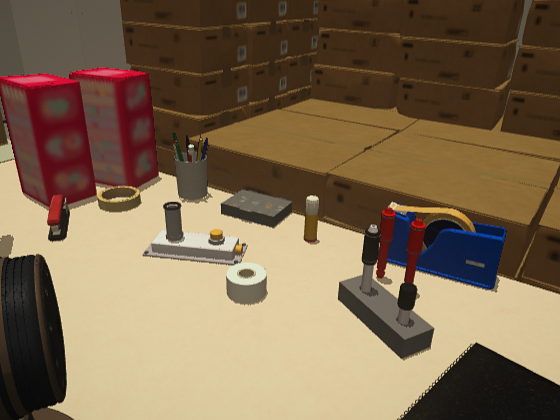

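View pics/top0.png

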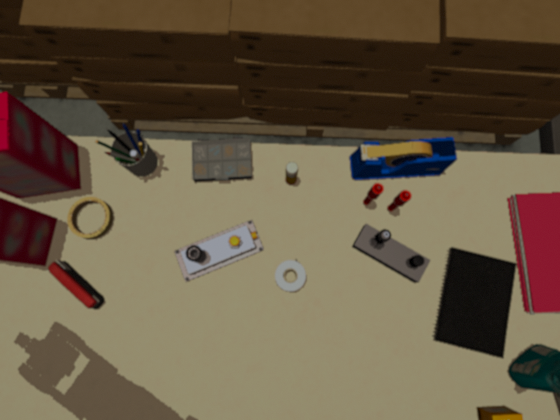

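The scene view shows the pipe with its black sleeve at (371,245), the stub at (407,297), the coupling collar at (173,210) and two red look-alikes behind the rest. In the top view the pipe nozzle is at about (383,235), the stub at (416,261) and the collar at (196,253).

Run:
```python
from h import *
for tag,boxes in {'top0':dict(pipe=(368,222,396,252),stub=(405,250,428,272),mouth=(183,240,208,268),rest=(350,222,432,282),cap=(226,232,246,250),red=(360,180,412,215)),
 'scene0':dict(pipe=(360,222,382,266),pipelow=(360,266,376,292),stub=(396,282,418,312),mouth=(162,200,185,240),red=(376,205,430,275))}.items():
    P=cloud(tag)
    for k,(a,b,c,d) in boxes.items():
        Q=P[b:d,a:c].reshape(-1,3); Q=Q[np.isfinite(Q[:,0])]
        print(tag,k,'zmax',np.round(np.nanpercentile(Q[:,2],[50,90,99,100]),3))
        for lo,hi in ((.02,.06),(.06,.075),(.075,.092),(.092,.102),(.102,.13),(.13,.142),(.142,.17)):
            S=Q[(Q[:,2]>lo)&(Q[:,2]<hi)]
            if len(S)>4: print('   ',lo,hi,len(S),'min',np.round(S.min(0),3),'max',np.round(S.max(0),3),'med',np.round(np.median(S,0),3))
P=cloud('top0')
Q=P[220:285,345:435].reshape(-1,3);S=Q[(Q[:,2]>.03)&(Q[:,2]<.04)];print('rest',cv2.minAreaRect(S[:,:2].astype(np.float32)*1000))
Q=P[215:285,170:268].reshape(-1,3);S=Q[(Q[:,2]>.021)&(Q[:,2]<.031)];print('outlet',cv2.minAreaRect(S[:,:2].astype(np.float32)*1000))
im=np.vstack([cv2.resize(cv2.imread('pics/scene0.png')[190:360,330:450],None,fx=3.3,fy=3.3,interpolation=2)])
im2=cv2.resize(cv2.imread('pics/top0.png')[170:285,345:435],None,fx=4.4,fy=4.4,interpolation=2)
im=im[:500]; im2=im2[:500]; h=min(len(im),len(im2)); cv2.imwrite('pics/c1.png',np.hstack([im[:h],im2[:h]])[:600,:800])
```

```text
top0 pipe zmax [0.035 0.141 0.15  0.152]
    0.02 0.06 383 min [ 0.517 -0.23   0.021] max [ 0.575 -0.169  0.059] med [ 0.532 -0.189  0.036]
    0.06 0.075 6 min [ 0.53  -0.182  0.061] max [ 0.54  -0.174  0.068] med [ 0.534 -0.175  0.065]
    0.075 0.092 9 min [ 0.526 -0.181  0.086] max [ 0.542 -0.171  0.092] med [ 0.532 -0.173  0.091]
    0.092 0.102 13 min [ 0.525 -0.185  0.093] max [ 0.548 -0.17   0.101] med [ 0.533 -0.173  0.095]
    0.102 0.13 44 min [ 0.526 -0.187  0.102] max [ 0.545 -0.17   0.129] med [ 0.531 -0.173  0.116]
    0.13 0.142 63 min [ 0.526 -0.192  0.131] max [ 0.55  -0.17   0.142] med [ 0.535 -0.18   0.14 ]
    0.142 0.17 65 min [ 0.529 -0.191  0.142] max [ 0.547 -0.172  0.152] med [ 0.536 -0.18   0.145]
top0 stub zmax [0.036 0.094 0.097 0.098]
    0.02 0.06 270 min [ 0.477 -0.299  0.027] max [ 0.523 -0.249  0.049] med [ 0.494 -0.266  0.035]
    0.06 0.075 23 min [ 0.483 -0.264  0.062] max [ 0.506 -0.249  0.075] med [ 0.492 -0.252  0.068]
    0.075 0.092 39 min [ 0.484 -0.272  0.075] max [ 0.506 -0.249  0.092] med [ 0.492 -0.252  0.087]
    0.092 0.102 96 min [ 0.
[... 4171 characters left out ...]
92 470 min [ 0.534 -0.237  0.075] max [ 0.747 -0.162  0.092] med [ 0.63  -0.184  0.084]
    0.092 0.102 363 min [ 0.533 -0.237  0.092] max [ 0.74  -0.143  0.102] med [ 0.698 -0.178  0.097]
    0.102 0.13 729 min [ 0.529 -0.238  0.102] max [ 0.738 -0.139  0.13 ] med [ 0.623 -0.192  0.112]
    0.13 0.142 135 min [ 0.529 -0.232  0.13 ] max [ 0.636 -0.163  0.142] med [ 0.617 -0.191  0.135]
    0.142 0.17 7 min [ 0.533 -0.188  0.144] max [ 0.541 -0.184  0.147] med [ 0.537 -0.186  0.145]
rest ((515.881591796875, -221.9645538330078), (160.84901428222656, 57.15877151489258), 61.98596954345703)
outlet ((510.55126953125, 156.9377899169922), (56.665164947509766, 171.80706787109375), 24.345251083374023)
```

View pics/c1.png

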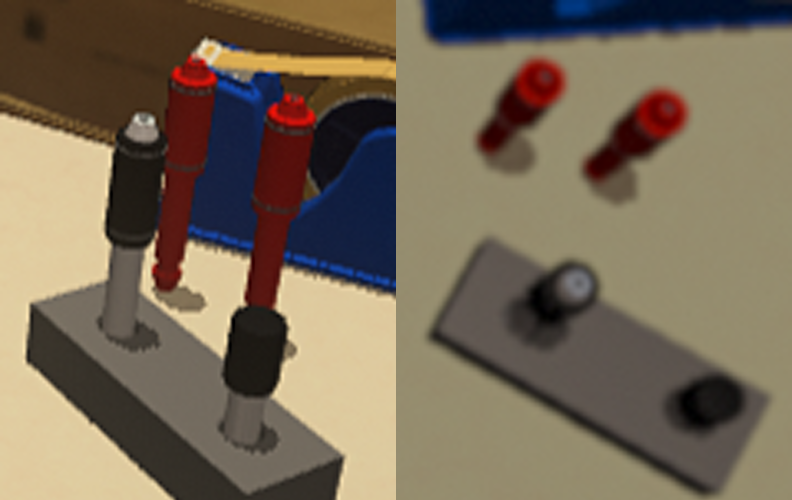

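The enlarged crops confirm that the black-sleeved pipe with the bright nozzle stands in the far-left hole. It is close to upright, and the red look-alikes stand about 90 mm behind it. I'll fit the axes next.

```bash
cat >> h.py <<'E'
from scipy.optimize import least_squares
def cyl(S,r,x0,zc,lean=True):
    """axis fit: returns x,y at zc, slopes, inlier rms"""
    def f(p):
        c=p[:2]+(S[:,2:3]-zc)*(p[2:4] if lean else 0)
        return np.hypot(*(S[:,:2]-c).T)-r
    s=least_squares(f,[*x0,0,0],loss='soft_l1',f_scale=.001)
    return np.round(s.x,4),np.round(np.median(abs(f(s.x))),5),len(S)
def pick(tag,x0,R,zlo,zhi):
    Q=cloud(tag).reshape(-1,3)
    return Q[(np.hypot(Q[:,0]-x0[0],Q[:,1]-x0[1])<R)&(Q[:,2]>zlo)&(Q[:,2]<zhi)]
def circ(tag,x0,R,zlo,zhi):
    S=pick(tag,x0,R,zlo,zhi)[:,:2].astype(np.float32)*1000
    (c,r)=cv2.minEnclosingCircle(S); return np.round(c,1),round(r,1),len(S)
E
python3 - <<'E'
from h import *
for t in('top0','scene0'):
    print(t,'sleeve',cyl(pick(t,(.536,-.181),.02,.088,.136),.012,(.536,-.181),.113))
    print(t,'tube',cyl(pick(t,(.536,-.181),.02,.042,.078),.008,(.536,-.181),.06,False))
    print(t,'nozzle',np.round(np.mean(pick(t,(.536,-.181),.02,.1435,.17),0),4))
    print(t,'collar',circ(t,(.49,.2),.025,.093,.102), cyl(pick(t,(.49,.2),.025,.08,.091),.017,(.49,.2),.09,False))
    print(t,'outletbar',cv2.minAreaRect(pick(t,(.5106,.157),.1,.022,.03)[:,:2].astype(np.float32)*1000))
E
```

```text
top0 sleeve (array([ 0.5377, -0.1825,  0.0024,  0.0009]), np.float64(0.00018), 72)
top0 tube (array([ 0.5376, -0.1822,  0.    ,  0.    ]), np.float64(9e-05), 24)
top0 nozzle [ 0.5361 -0.1809  0.1477]
top0 collar (array([491. , 200.2]), 16.6, 123) (array([0.4914, 0.1921, 0.    , 0.    ]), np.float64(0.00153), 16)
top0 outletbar ((510.5809326171875, 156.93731689453125), (56.13432312011719, 171.78250122070312), 24.63679313659668)
scene0 sleeve (array([ 0.5375, -0.181 ,  0.0044, -0.0025]), np.float64(0.00051), 427)
scene0 tube (array([ 0.5371, -0.1809,  0.    ,  0.    ]), np.float64(0.00048), 191)
scene0 nozzle [ 0.5354 -0.1824  0.1461]
scene0 collar (array([489.4, 200.5]), 17.3, 68) (array([0.4911, 0.203 , 0.    , 0.    ]), np.float64(0.00162), 103)
scene0 outletbar ((506.96246337890625, 162.38870239257812), (57.877685546875, 159.9956512451172), 24.526836395263672)
```

Request:
{"method": "play_rows", "body": {"commands": [[[0, 0, 0, 0.22, -0.35, 0, 1], [0, 0, 0, 0.22, -0.35, 0, 1], [0, 0, 0, 0.22, -0.35, 0, 1], [0, 0, 0, 0.22, -0.35, 0, 1], [0, 0, 0, 0.22, -0.35, 0, 1], [0, 0, 0, 0.22, -0.35, 0, 1], [0, 0, 0, 0.22, -0.35, 0, 1], [0, 0, 0, 0.22, -0.35, 0, 1]]], "newtons": 80}}

```text
time: 1.1
ee_pos: [0.5033, 0.2053, 0.2444]
orientation: [-0.735, -3.054, 0.002]
contact_force: [-0.3, 0.2, 0.2]
width: 0.0853
```

Request:
{"method": "play_rows", "body": {"commands": [[[0, 0, 0, 0.034, -0.387, 0, 1], [0, 0, 0, 0.034, -0.387, 0, 1], [0, 0, 0, 0.034, -0.387, 0, 1], [0, 0, 0, 0.034, -0.387, 0, 1], [0, 0, 0, 0.034, -0.387, 0, 1], [0, 0, 0, 0.034, -0.387, 0, 1], [0, 0, 0, 0.034, -0.387, 0, 1], [0, 0, 0, 0.034, -0.387, 0, 1], [0, 0, 0, 0.034, -0.387, 0, 1], [0, 0, 0, 0.034, -0.387, 0, 1]]]}}

```text
time: 2.35
ee_pos: [0.5374, -0.1801, 0.2446]
orientation: [-0.732, -3.054, 0.002]
contact_force: [-0.2, -0.2, -0.3]
width: 0.0855
```

Arrived about 1 mm off in y. Take a close look from above before going down.

Run:
```python
from h import *
p,_=cap('scene','s1')
cv2.imwrite('pics/s1c.png',cv2.resize(p[150:360,300:460],None,fx=2.8,fy=2.8,interpolation=2))
```

```text
(no output)
```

View pics/s1c.png

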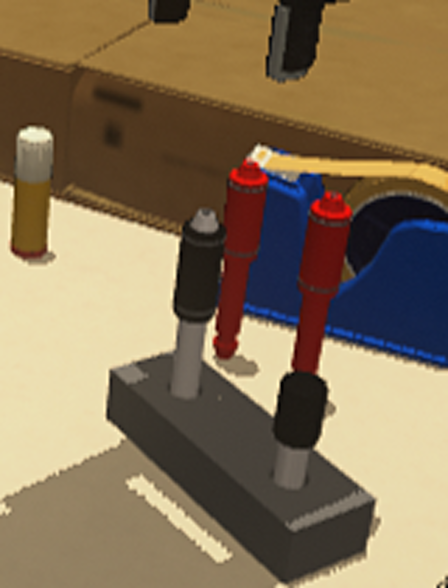

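The open fingers (crop (170,10) and (295,60)) straddle the pipe's upward axis, with the nozzle at (206,215). Now I'll go down and grasp.

Request:
{"method": "play_rows", "body": {"commands": [[[0, 0, 0, 0, -0.001, -0.05, 1], [0, 0, 0, 0, -0.001, -0.09, 1], [0, 0, 0, 0, -0.001, -0.12, 1], [0, 0, 0, 0, -0.001, -0.136, 1], [0, 0, 0, 0, -0.001, -0.136, 1], [0, 0, 0, 0, -0.001, -0.136, 0.15], [0, 0, 0, 0, -0.001, -0.136, 0.15], [0, 0, 0, 0, -0.001, -0.136, 0], [0, 0, 0, 0, -0.001, -0.136, 0], [0, 0, 0, 0, -0.001, -0.136, 0]]], "newtons": 80}}

```text
time: 3.65
ee_pos: [0.5378, -0.1814, 0.1094]
orientation: [0.732, 3.054, -0.002]
contact_force: [-0.8, 1.4, 5.4]
width: 0.0223
```

Request:
{"method": "play_rows", "body": {"commands": [[[0, 0, 0, 0, 0, 0.01, 0], [0, 0, 0, 0, 0, 0.03, 0], [0, 0, 0, 0, 0, 0.07, 0], [0, 0, 0, 0, 0, 0.11, 0], [0, 0, 0, 0, 0, 0.135, 0], [0, 0, 0, 0, 0, 0.135, 0], [0, 0, 0, 0, 0, 0.135, 0]]]}}

```text
time: 4.53
ee_pos: [0.5373, -0.1812, 0.2436]
orientation: [-0.733, -3.054, 0.002]
contact_force: [-0.2, 0.1, -1.3]
width: 0.0222
```

Request:
{"method": "play_rows", "body": {"commands": [[[0, 0, 0, -0.005, 0.04, 0, 0], [0, 0, 0, -0.011, 0.09, 0, 0], [0, 0, 0, -0.017, 0.14, 0, 0], [0, 0, 0, -0.024, 0.19, 0, 0], [0, 0, 0, -0.03, 0.24, 0, 0], [0, 0, 0, -0.036, 0.29, 0, 0], [0, 0, 0, -0.042, 0.34, 0, 0], [0, 0, 0, -0.046, 0.37, 0, 0], [0, 0, 0, -0.047, 0.3815, 0, 0], [0, 0, 0, -0.047, 0.3815, 0, 0]]]}}

```text
time: 5.78
ee_pos: [0.4901, 0.2003, 0.2428]
orientation: [-0.731, -3.054, 0.003]
contact_force: [0.1, -0.6, -0.7]
width: 0.0224
```

Run:
```python
from h import *
o=arm.get_obs(); t=o['ee_pos']; print(t)
p,_=cap('scene','s2'); q,_=cap('top','t2')
cv2.imwrite('pics/s2c.png',cv2.resize(p[90:290,120:280],None,fx=3,fy=3,interpolation=2))
zc=t[2]+.005
for tag in('s2','t2'):
    for lo,hi,r in((-.027,-.014,.012),(-.09,-.032,.008)):
        S=pick(tag,t[:2],.018,zc+lo,zc+hi); 
        if len(S)>8: print(tag,lo,cyl(S,r,t[:2],zc+(lo+hi)/2,lo<-.05),'zmid',(lo+hi)/2)
    Q=pick(tag,t[:2],.015,.105,zc); print(tag,'lowest z',np.sort(Q[:,2])[:6].round(4))
    print(tag,'collar',circ(tag,(.49,.2),.025,.093,.102),circ(tag,(.49,.2),.025,.091,.099))
```

```text
[0.49012881 0.20030082 0.2428052 ]
s2 -0.027 (array([0.4893, 0.1997, 0.    , 0.    ]), np.float64(0.00082), 53) zmid -0.0205
s2 -0.09 (array([ 0.4893,  0.2002,  0.0015, -0.0132]), np.float64(0.00066), 269) zmid -0.061
s2 lowest z [0.1421 0.1428 0.1436 0.1436 0.1441 0.1449]
s2 collar (array([489.5, 200. ]), 18.0, 70) (array([489.5, 200. ]), 18.0, 96)
t2 lowest z []
t2 collar (array([503.5, 194.9]), 9.0, 12) (array([503.5, 194.9]), 9.0, 12)
```

View pics/s2c.png

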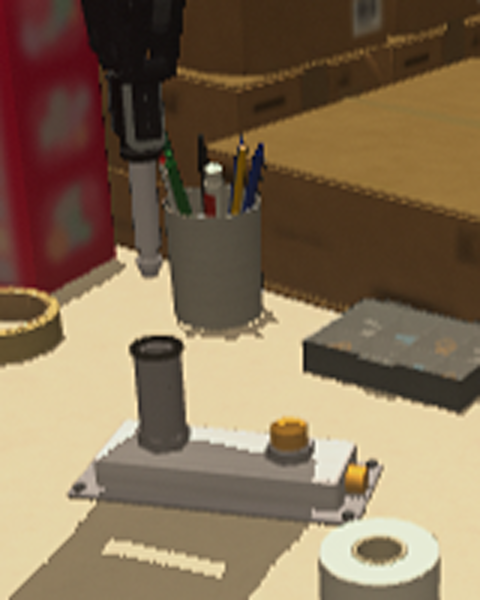

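The pipe hangs upright: foot at (148,268) in the crop, collar at (158,348). In the same camera their axes agree to about 1 mm, with the foot roughly 47 mm above the mouth. Going down.

Request:
{"method": "play_rows", "body": {"commands": [[[0, 0, 0, 0, 0, -0.02, 0], [0, 0, 0, 0, 0, -0.035, 0], [0, 0, 0, 0, 0, -0.043, 0], [0, 0, 0, 0, 0, -0.046, 0], [0, 0, 0, 0, 0, -0.049, 0], [0, 0, 0, 0, 0, -0.052, 0], [0, 0, 0, 0, 0, -0.054, 0], [0, 0, 0, 0, 0, -0.054, 0]]]}}

```text
time: 6.88
ee_pos: [0.4904, 0.1995, 0.1891]
orientation: [-0.733, -3.054, 0.003]
contact_force: [0.4, 0.6, -0.7]
width: 0.0222
```

Request:
{"method": "play_rows", "body": {"commands": [[[0, 0, 0, 0, 0, -0.002, 0], [0, 0, 0, 0, 0, -0.004, 0], [0, 0, 0, 0, 0, -0.006, 0], [0, 0, 0, 0, 0, -0.008, 0], [0, 0, 0, 0, 0, -0.008, 0]]]}}

```text
time: 7.5
ee_pos: [0.4907, 0.1999, 0.181]
orientation: [-0.734, -3.054, 0.001]
contact_force: [3.4, 5.3, -3.1]
width: 0.0224
```

Request:
{"method": "play_rows", "body": {"commands": [[[0, 0, 0, 0.0005, 0.0008, 0, 0], [0, 0, 0, 0.0005, 0.0008, 0, 0], [0, 0, 0, 0.0005, 0.0008, 0, 0]]]}}

```text
time: 7.88
ee_pos: [0.4911, 0.2006, 0.1808]
orientation: [-0.734, -3.054, 0.001]
contact_force: [0.4, 2.0, -1.2]
width: 0.0223
```

Request:
{"method": "play_rows", "body": {"commands": [[[0, 0, 0, 0, 0.0004, -0.002, 0], [0, 0, 0, 0, 0.0004, -0.004, 0], [0, 0, 0, 0, 0.0004, -0.006, 0], [0, 0, 0, 0, 0.0004, -0.006, 0]]]}}

```text
time: 8.38
ee_pos: [0.491, 0.2009, 0.1746]
orientation: [-0.734, -3.053, 0.002]
contact_force: [0.4, -0.4, -1.0]
width: 0.0223
```

Request:
{"method": "play_rows", "body": {"commands": [[[0, 0, 0, 0, 0, -0.002, 0], [0, 0, 0, 0, 0, -0.004, 0], [0, 0, 0, 0, 0, -0.006, 0], [0, 0, 0, 0, 0, -0.006, 0]]]}}

```text
time: 8.88
ee_pos: [0.4912, 0.201, 0.1687]
orientation: [-0.734, -3.054, 0.001]
contact_force: [1.9, 1.5, 1.2]
width: 0.022
```

Request:
{"method": "play_rows", "body": {"commands": [[[0, 0, 0, 0.0002, 0.0001, -0.0015, 0], [0, 0, 0, 0.0002, 0.0001, -0.003, 0], [0, 0, 0, 0.0002, 0.0001, -0.003, 0]]]}}

```text
time: 9.25
ee_pos: [0.4916, 0.2012, 0.166]
orientation: [0.734, 3.055, -0.001]
contact_force: [0.4, 0.8, 4.9]
width: 0.0225
```

Request:
{"method": "play_rows", "body": {"commands": [[[0, 0, 0, 0, 0, -0.001, 0], [0, 0, 0, 0, 0, -0.002, 0], [0, 0, 0, 0, 0, -0.002, 0]]]}}

```text
time: 9.62
ee_pos: [0.4916, 0.2011, 0.1638]
orientation: [-0.734, -3.054, 0.001]
contact_force: [0.7, 0.8, 0.5]
width: 0.0222
```

Request:
{"method": "play_rows", "body": {"commands": [[[0, 0, 0, 0, 0, -0.001, 0], [0, 0, 0, 0, 0, -0.002, 0], [0, 0, 0, 0, 0, -0.002, 0]]]}}

```text
time: 10.0
ee_pos: [0.4915, 0.2011, 0.1617]
orientation: [-0.734, -3.054, 0.001]
contact_force: [-0.3, -0.3, 2.4]
width: 0.0223
```

Request:
{"method": "play_rows", "body": {"commands": [[[0, 0, 0, 0, 0, -0.001, 0], [0, 0, 0, 0, 0, -0.002, 0], [0, 0, 0, 0, 0, -0.002, 0]]]}}

```text
time: 10.38
ee_pos: [0.4915, 0.2011, 0.1597]
orientation: [-0.734, -3.054, 0.001]
contact_force: [-0.3, -0.6, 2.8]
width: 0.0224
```

Request:
{"method": "play_rows", "body": {"commands": [[[0, 0, 0, 0, 0, -0.001, 0], [0, 0, 0, 0, 0, -0.002, 0], [0, 0, 0, 0, 0, -0.002, 0]]]}}

```text
time: 10.75
ee_pos: [0.4915, 0.2011, 0.1576]
orientation: [-0.734, -3.054, 0.001]
contact_force: [0.3, 0.3, 1.9]
width: 0.0224
```

Request:
{"method": "play_rows", "body": {"commands": [[[0, 0, 0, 0, 0, -0.001, 0], [0, 0, 0, 0, 0, -0.0015, 0], [0, 0, 0, 0, 0, -0.0015, 0]]]}}

```text
time: 11.12
ee_pos: [0.4916, 0.2011, 0.1564]
orientation: [0.734, 3.055, -0.001]
contact_force: [0.4, -0.4, 8.5]
width: 0.0221
```

Request:
{"method": "play_rows", "body": {"commands": [[[0, 0, 0, 0, 0, -0.001, 0], [0, 0, 0, 0, 0, -0.001, 0], [0, 0, 0, 0, 0, -0.001, 0]]]}}

```text
time: 11.5
ee_pos: [0.4919, 0.2011, 0.1563]
orientation: [0.733, 3.054, -0.0]
contact_force: [-1.5, -0.6, 14.3]
width: 0.0222
```

Request:
{"method": "play_rows", "body": {"commands": [[[0, 0, 0, -0.0002, 0, -0.0012, 0], [0, 0, 0, -0.0002, 0, -0.0014, 0], [0, 0, 0, -0.0002, 0, -0.0014, 0]]]}}

```text
time: 11.88
ee_pos: [0.4919, 0.2011, 0.1562]
orientation: [0.733, 3.052, 0.001]
contact_force: [-3.2, -1.8, 18.9]
width: 0.0221
```

Request:
{"method": "play_rows", "body": {"commands": [[[0, 0, 0, 0, 0, 0.0005, 0], [0, 0, 0, 0, 0, 0.0012, 0], [0, 0, 0, 0, 0, 0.0018, 0], [0, 0, 0, 0, 0, 0.0018, 0]]]}}

```text
time: 12.38
ee_pos: [0.4917, 0.201, 0.1578]
orientation: [0.733, 3.053, 0.0]
contact_force: [-1.5, 0.8, 2.3]
width: 0.0223
```

Fz is 2.3 N here: the valve spring is carrying the load after 1.6 mm of rise. Next, raise gently into the grip.

Request:
{"method": "play_rows", "body": {"commands": [[[0, 0, 0, 0, 0, 0.0005, 0], [0, 0, 0, 0, 0, 0.001, 0], [0, 0, 0, 0, 0, 0.001, 0]]]}}

```text
time: 12.75
ee_pos: [0.4917, 0.201, 0.1587]
orientation: [0.733, 3.053, -0.0]
contact_force: [-1.0, -0.5, -1.7]
width: 0.0222
```

Request:
{"method": "play_rows", "body": {"commands": [[[0, 0, 0, 0, 0, 0.0005, 0], [0, 0, 0, 0, 0, 0.0008, 0], [0, 0, 0, 0, 0, 0.0008, 0]]]}}

```text
time: 13.12
ee_pos: [0.4915, 0.201, 0.1589]
orientation: [0.733, 3.054, -0.001]
contact_force: [1.6, 1.5, -11.3]
width: 0.0222
```

Request:
{"method": "play_rows", "body": {"commands": [[[0, 0, 0, 0, 0, 0.0008, 0], [0, 0, 0, 0, 0, 0.0008, 0], [0, 0, 0, 0, 0, 0.0008, 0], [0, 0, 0, 0, 0, 0.0008, 0]]]}}

```text
time: 13.62
ee_pos: [0.4912, 0.201, 0.1592]
orientation: [-0.734, -3.055, 0.001]
contact_force: [3.1, 2.0, -24.1]
width: 0.0222
```

The tug holds: the force rose to about 24 N without the pipe coming out. I'll ease off to near zero and then release.

Request:
{"method": "play_rows", "body": {"commands": [[[0, 0, 0, 0, 0, -0.0005, 0], [0, 0, 0, 0, 0, -0.0009, 0], [0, 0, 0, 0, 0, -0.0009, 0]]]}}

```text
time: 14.0
ee_pos: [0.4914, 0.201, 0.1589]
orientation: [0.733, 3.054, -0.001]
contact_force: [1.2, 0.7, -7.7]
width: 0.0224
```

Request:
{"method": "play_rows", "body": {"commands": [[[0, 0, 0, 0.0002, 0, -0.0005, 0], [0, 0, 0, 0.0002, 0, -0.0005, 0]]]}}

```text
time: 14.25
ee_pos: [0.4916, 0.2009, 0.1588]
orientation: [0.733, 3.054, -0.001]
contact_force: [-0.9, -0.5, -4.2]
width: 0.022
```

Request:
{"method": "play_rows", "body": {"commands": [[[0, 0, 0, 0, 0, -0.0002, 1], [0, 0, 0, 0, 0, 0, 1], [0, 0, 0, 0, 0, 0, 1], [0, 0, 0, 0, 0, 0, 1], [0, 0, 0, 0, 0, 0, 1], [0, 0, 0, 0, 0, 0, 1]]]}}

```text
time: 15.0
ee_pos: [0.4917, 0.201, 0.1588]
orientation: [0.733, 3.054, -0.001]
contact_force: [-0.1, -0.1, 0.1]
width: 0.0853
```

Request:
{"method": "play_rows", "body": {"commands": [[[0, 0, 0, 0, 0, 0.02, 1], [0, 0, 0, 0, 0, 0.06, 1], [0, 0, 0, 0, 0, 0.1, 1], [0, 0, 0, 0, 0, 0.14, 1], [0, 0, 0, 0, 0, 0.14, 1], [0, 0, 0, 0, 0, 0.14, 1]]]}}

```text
time: 15.75
ee_pos: [0.4913, 0.2009, 0.2982]
orientation: [0.733, 3.054, -0.001]
contact_force: [-1.1, -0.1, -0.5]
width: 0.0858
```

Run:
```python
from h import *
p,_=cap('scene','s3')
for lo,hi in((.125,.165),):
    print(cyl(pick('s3',(.49,.2),.02,lo,hi),.012,(.49,.2),.149))
print('top z',np.sort(pick('s3',(.49,.2),.02,.1,.23)[:,2])[-4:])
cv2.imwrite('pics/s3c.png',cv2.resize(p[60:380,100:450],None,fx=1.8,fy=1.8,interpolation=2))
```

```text
(array([ 0.4914,  0.2014, -0.0393, -0.053 ]), np.float64(0.00095), 243)
top z [0.19675049 0.19695137 0.19747009 0.19750652]
```

View pics/s3c.png

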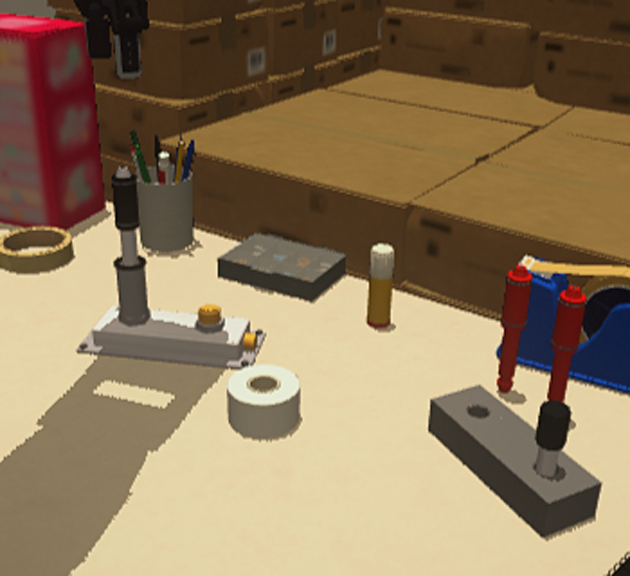

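The pipe stands released in the coupling: nozzle at (122,175) in the crop, collar at (130,262). The stub, label roll, glue stick and red look-alikes are where they were.

```bash
python3 -c "
from rig import arm
print(arm.hand_in())"
```

```text
the job is handed in; nothing more can be done
None
```

I pushed the pipe into the open coupling, tugged it to prove the hold, and let go; it now stands in the coupling on its own. I handed the job in at about 16 s of the allowed 69 s; no verdict is reported.

- **Push:** The jaws gave way at about 6 N, then the valve spring took about 3 N. After that the pipe met a hard stop with its foot about 39.5 mm below the mouth. I pushed against the stop at up to 19 N and it did not move further.
- **Tug:** The pipe rose about 2.6 mm, against about 2 mm expected; I put the rest down to give in the arm and grip. It then held. I aimed for about 10 N and had 11 N, but while I held the position the pull crept up to 24 N. I eased it to about 4 N before opening the fingers.
- **Last checks:** The last image puts the pipe axis 1 to 2 mm from the mouth axis and the nozzle top at 0.197 m. That matches the groove bearing on the jaws. The lean fit was rough, because it mixed sleeve and tube points, and gave about 0.07 rad against the 0.12 limit. The gripper was open and clear above the pipe.
- **Other objects:** By eye, the stub, label roll and glue stick had not moved. I could not read the valve value directly; I inferred it from the forces and heights.

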